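Run the sample racks home in the loading tray and shut the gate

TASK

Push the whole row of five sample racks together along the guide rail of the loading tray until the front rack rests against the end stop, then swing the tray's steel gate fully shut across the tray behind the last rack. Only push with the fingers: keep the racks upright and down on the tray with the row closed up, lift nothing, and leave the other things on the bench alone.

Things in the scene. Friction and masses are not known exactly. Their poses are not given: they have to be found in the camera images.
- tray: Grey metal loading tray screwed to the bench, base plate 292 x 132 mm, 4 mm thick. Origin on the bench surface, under the middle of the guide rail. Its +x runs along the rail towards the end stop, +y towards the gate's pivot side, z up. Along the middle (y = 0) runs a steel guide rail 11 mm wide whose top is 11 mm above the bench, from x = -0.14 to +0.125; low side lips at y = -0.0625 and +0.0625 also rise to 11 mm above the bench. The tray is open at its -x end.
- stop_face (a point): Middle of the face of the end stop, an upright plate across the tray (116 mm wide, top 36 mm above the bench), at x = +0.125 in the tray's frame, 20 mm above the bench. The front rack has to rest against it.
- gate_pivot (a point): Point on the gate's vertical pivot axis, 29 mm above the bench, at x = -0.004, y = +0.078 in the tray's frame. The post and the gate's root reach 44 mm above the bench.
- gate_tip (a point): Point on the gate bar's centre line under its small black knob, 157 mm from the pivot axis and 29 mm above the bench (moves with the gate). The gate is a steel bar 10 mm thick and 18 mm high (20 to 38 mm above the bench), reaching 166 mm from the pivot; the knob, 15 mm across, stands on its tip and reaches 60 mm above the bench.
- gate (a joint): Angle of the swing gate. 0 = shut: the bar lies straight across the tray (along the tray's -y) against its catch, 4 mm behind the last rack when the row is fully home. It grows as the gate opens: at 1.57 the bar points along the tray's -x, beside the tray; it stops at 2.0. At angle a the bar points from the pivot along (-sin a, -cos a) in the tray's frame. Light friction (0.06 N m) leaves it where it is let go.
- rack_1: The front rack, nearest the end stop: dark grey plastic sample rack with five white capped sample cups, 24 mm along the rail, 108 mm across it, 50 mm high (56 mm to the tops of the caps), about 80 g. Origin at the middle of its underside, 4 mm above the bench; its axes lie as the tray's. A 14 mm groove under it straddles the guide rail. The five racks stand touching, 24 mm from centre to centre. Fully home its x is +0.113 in the tray's frame.
- rack_2: Rack 2 of the row, counted from the end stop: dark grey plastic sample rack with five white capped sample cups, 24 mm along the rail, 108 mm across it, 50 mm high (56 mm to the tops of the caps), about 80 g. Origin at the middle of its underside, 4 mm above the bench; its axes lie as the tray's. A 14 mm groove under it straddles the guide rail. 
- rack_3: Rack 3 of the row, counted from the end stop: dark grey plastic sample rack with five white capped sample cups, 24 mm along the rail, 108 mm across it, 50 mm high (56 mm to the tops of the caps), about 80 g. Origin at the middle of its underside, 4 mm above the bench; its axes lie as the tray's. A 14 mm groove under it straddles the guide rail. 
- rack_4: Rack 4 of the row, counted from the end stop: dark grey plastic sample rack with five white capped sample cups, 24 mm along the rail, 108 mm across it, 50 mm high (56 mm to the tops of the caps), about 80 g. Origin at the middle of its underside, 4 mm above the bench; its axes lie as the tray's. A 14 mm groove under it straddles the guide rail. 
- rack_5: The last rack, farthest from the end stop: dark grey plastic sample rack with five white capped sample cups, 24 mm along the rail, 108 mm across it, 50 mm high (56 mm to the tops of the caps), about 80 g. Origin at the middle of its underside, 4 mm above the bench; its axes lie as the tray's. A 14 mm groove under it straddles the guide rail. Fully home its x is +0.017 in the tray's frame; its flat back face is 12 mm behind its origin.
- beaker: Bystander: clear glass beaker, 73 mm across, 90 mm high; origin under its middle.
- timer: Bystander: small white bench timer, 72 x 68 x 19 mm; origin under its middle.
- dropper: Bystander: small white dropper bottle, 27 mm across, 72 mm high; origin under its middle.
There are look-alikes about, which are no part of the job. What is shaped like the rack_2 but purple is not meant.

How it is judged:
By the outcome, as a careful person would: the job done as asked, in the order asked, and still so for the second after the job is handed in, with the robot touching nothing.
It also fails if it takes over 51 s, if anything falls off the work surface, if the arm or the gripper's body presses on something with over 40 N, if the wrist force passes 120 N, or if a joint passes its speed limit or range.

ROBOT

A 7-joint arm with a two-finger parallel gripper is mounted at the origin on a cart in front of the work surface, level with it; the furniture and walls round the work are solid. World frame = base frame: x ahead of the robot, y to its left, z up, the work surface at z = 0. Lengths are in m, angles in rad, forces in N, time in s.
With the tool pointing down it reaches from about 0.4 to 0.85 m from the base axis. Payload 10.4 kg.
Tool frame: the origin (TCP) lies midway between the tips of the shut fingers; the grasp point (between the pads) lies 19 mm behind it (r.grasp_offset is the distance from the TCP to the grasp point, in m); x points along the fingers, y is the direction in which the jaws open and shut, and the axes are right-handed (so a half turn about x gives the same grasp; the last joint's range is limited). The gripper opens to 87 mm and grips with 3 to 60 N. Pads are 19 mm wide; open, the fingers measure 117 mm over their backs; the gripper's body (75 mm by 190 mm) begins 51 mm behind the grasp point.
Start: joints at [-1.162, 0.332, -0.065, 1.46, 0.022, 1.35, -0.088], TCP at [0.262, 0.568, 0.223] pointing down, gripper open.
Joint ranges: [-2.6, 2.6], [-0.5, 2.12], [-1.47, 1.34], [0.16, 2.42], [-1.27, 4.41], [0.06, 2.06], [-2.6, 2.6]. Speed limits (rad/s): [2.22, 2.22, 2.79, 2.79, 3.14, 3.14, 3.14].

INTERFACE

Orientations are given as a unit quaternion [x, y, z, w].
In Python, from bench import r, vision, close_job gives the robot as it stands. The module is installed in compiled form; this text tells all that it offers.
- The arm moves only by the shell command python3 -m pendant 'ROWS' [OPENING] [FORCE]. ROWS is text: rows parted by semicolons, each of 6 numbers parted by spaces: the shift along the tool's x, y, z in units of 0.25 m (1.0 is 0.25 m), then the turn, a rotation vector about the tool's x, y, z in units of 1.5 rad (1.0 is 1.5 rad). A call has 1 to 8 rows; each row is the pose to reach, as a shift and turn from the pose commanded when the call began, along the tool's axes at that moment; what a row does not reach only later rows make up. A row lasts 1/10 s, in which the tool goes at most 50 mm and 8.59 degrees, less where a joint would pass 70% of its speed; a pose out of reach is approached as far as the arm can. A call with a number of a shift or a turn outside -1 to 1 is refused whole. A call with a gripper value outside its range is refused whole. OPENING is the gripper command: -1 is shut, 1 is fully open, values between are in proportion, set as the call begins (- or left out, the last holds). The fingers move at their own pace and stop on an object; FORCE is the grip in N (left out, the last holds). Time passes only in rows, so rows that repeat a pose let the fingers close. It gives the time, the measured TCP pose, the force and the opening at its end, in the units of the state.
- r.read_state(): the state, without advancing time (a new reading comes with each control period).
- vision.camera(name): name is "scene" or "top" or "wrist"; returns (picture, depth): 420x560x3 uint8, blue, green, red; 420x560 float32, m along the optical axis (not along the pixel's ray), 0 where there is no reading.
- vision.get_calibration(name): a dict with "camera_matrix" (3x3 intrinsics, pixels), "rvec" (rotation vector, rad) and "tvec" (3), from world to camera coordinates, as OpenCV has them. Camera axes: x right, y down, z forward; pixel columns grow to the right and rows downward; lengths in m; the calibration is good to about 2 mm. A picture is of the moment at which its call begins: read the wrist's pose just before it. get_calibration takes no time and is no camera call; for the wrist camera it gives the pose at the moment of the call.
- close_job(): hands the job in, once; it reports no verdict.
The state is a dict: "time": time; "joint_positions": joint angles; "joint_vel": joint speeds; "joint_torque": joint torques, N m; "ee_pos": TCP position; "eef_rot": TCP orientation; "ft_force": force on the tool from outside, world axes, zero at the start; "torque": the same for the moment, N m; "width": finger opening in m.
Only numpy, scipy, OpenCV 4.12 (cv2) and the standard library are available. Lean on these libraries where they do the work, as an engineer would, in place of code of your own. Each camera call takes 0.05 s, during which the arm holds its last target. There are 200 camera calls.

## Working session

There is one attempt and no reset: what is moved stays moved. The work goes in short steps, Python scripts to look and compute and a shell command to move; the robot and the scene stay as the last step left them, time stands still between calls to the robot, and variables do not carry over. Pictures are saved under pics/ and viewed, about 8 in all and at most 12, crops included, and the job is handed in when it is done.

```bash
mkdir -p pics; cat > h.py <<'E'
import numpy as np, cv2
from bench import r, vision
from scipy.spatial.transform import Rotation as R
def cal(n):
    c=vision.get_calibration(n); K=np.array(c["camera_matrix"]);Rm=cv2.Rodrigues(np.array(c["rvec"],float))[0];t=np.array(c["tvec"],float).ravel()
    return K,Rm,t
def ray(n,u,v,z,c=None):
    K,Rm,t=c or cal(n); o=-Rm.T@t; d=Rm.T@np.linalg.inv(K)@np.array([u,v,1.]); return o+d*(z-o[2])/d[2]
def proj(n,P,c=None):
    K,Rm,t=c or cal(n); q=K@(Rm@np.asarray(P,float)+t); return q[:2]/q[2]
def cloud(n,dep,c=None):
    K,Rm,t=c or cal(n); v,u=np.mgrid[:420,:560]; p=np.stack([u,v,np.ones_like(u)],-1)@np.linalg.inv(K).T*dep[...,None]; return (p-t)@Rm
E
python3 - <<'E'
from h import *
s=r.read_state(); print(s)
for n in("top","scene"):
    im,d=vision.camera(n); np.savez(f"{n}0.npz",im=im,d=d); cv2.imwrite(f"pics/{n}0.png",im); print(n,cal(n)[0][0,0],-cal(n)[1].T@cal(n)[2])
E
```

```text
{'time': 0.0, 'joint_positions': array([-1.16159161,  0.33287757, -0.06467591,  1.46093206,  0.02159299,
        1.3499082 , -0.08852468]), 'joint_vel': array([-9.29905047e-04,  1.32220473e-04, -1.49816252e-03, -8.39485808e-04,
        7.91949101e-04, -1.72290230e-05,  8.69148053e-04]), 'joint_torque': array([-5.95520960e-04, -6.23267269e+01,  2.44048593e-02, -3.89898384e+01,
       -6.13406883e-02,  3.98513430e-02,  1.01666101e-04]), 'ee_pos': array([0.26142363, 0.56727338, 0.22175474]), 'eef_rot': array([ 0.15099397,  0.69077282, -0.15199088,  0.690603  ]), 'ft_force': array([ 0.03500168, -0.61524061, -0.72829773]), 'torque': array([0.0205335 , 0.04075128, 0.01081911]), 'width': 0.08719372265674061}
top 521.4037325469533 [0.45799346 0.09781883 1.56097811]
scene 522.3302836262328 [-0.09244329 -0.69607252  0.72676931]
```

View pics/top0.png

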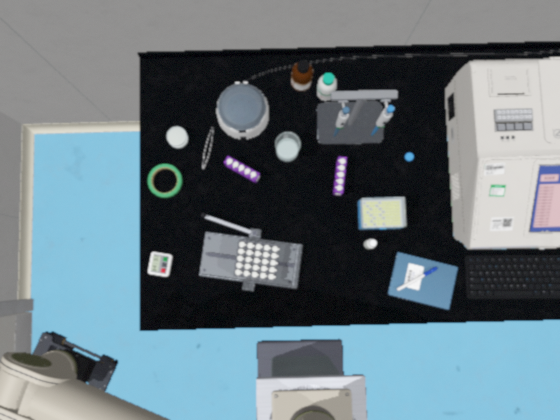

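View pics/scene0.png

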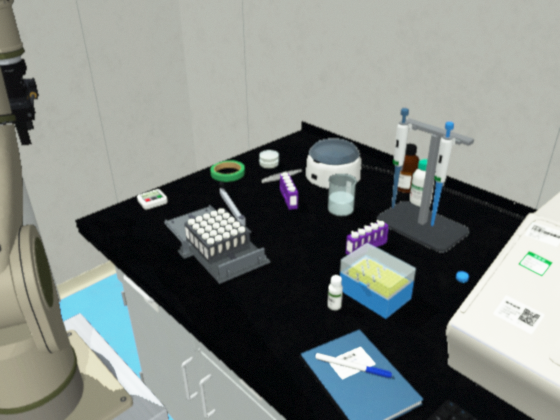

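The top view shows the tray at (200–302, 232–288) holding the grey racks with white caps at (237–280, 242–278). The gate bar is open, running from (258, 235) to (207, 217). The two purple racks at (242, 168) and (341, 176) are look-alikes and not meant. I'll enlarge the tray area to confirm.

```bash
python3 - <<'E'
from h import *
im=np.load("top0.npz")["im"]; c=im[200:300,190:315]; cv2.imwrite("pics/crop0.png",cv2.resize(c,None,fx=6,fy=6,interpolation=cv2.INTER_CUBIC))
g=cv2.cvtColor(im,cv2.COLOR_BGR2GRAY)
m=((im.min(2)>150)*255).astype(np.uint8); m[:236]=0;m[284:]=0;m[:,:230]=0;m[:,290:]=0
n,l,s,ct=cv2.connectedComponentsWithStats(m)
for i in range(1,n): print(s[i,4],ct[i].round(1),ray("top",*ct[i],.06 if 0 else .058)[:2].round(4))
# tray outline
m=((g>35)*255).astype(np.uint8); m[:200]=0;m[300:]=0;m[:,:190]=0;m[:,315:]=0
P=cloud("top",np.load("top0.npz")["d"])
print(P[250,215],P[250,290],P[260,258], P[217,208])
E
```

```text
1096 [256.4 260.3] [0.4923 0.1476]
6 [230.7 275.2] [0.4517 0.2224]
[0.52746765 0.27250776 0.00191525] [0.52121977 0.04870563 0.0077765 ] [0.49285927 0.1429582  0.06193927] [0.62265186 0.28686413 0.04364358]
```

View pics/crop0.png

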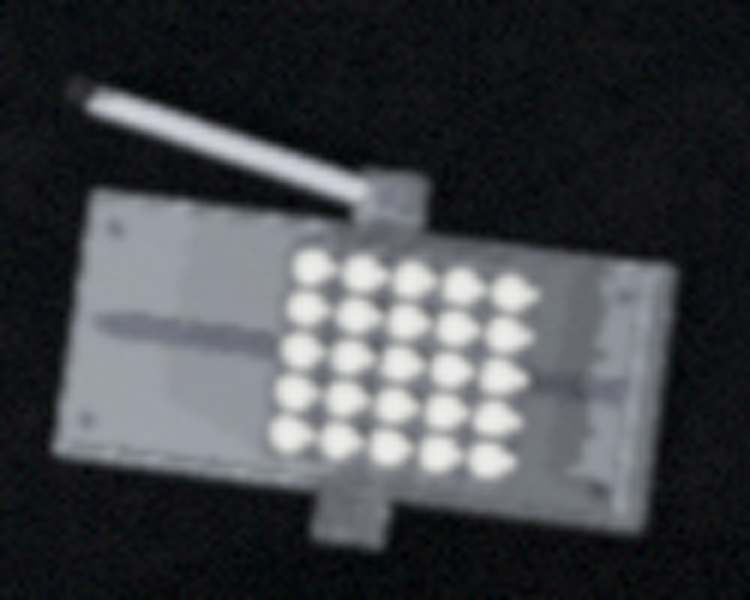

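The crop confirms the grey row on the tray, with the end stop on the right at crop (640, 400), so tray +x is image right. The gate's black knob is at crop (78, 90) and its pivot post at (392, 200). Next I compute the tray frame.

```bash
cat >> h.py <<'E'
def tray():
    o,a=np.load("tray.npy")[:2],np.load("tray.npy")[2]; return o,np.array([[np.cos(a),-np.sin(a)],[np.sin(a),np.cos(a)]])
def toT(p): o,M=tray(); return M.T@(np.asarray(p)[:2]-o)
def toW(p): o,M=tray(); return M@np.asarray(p)+o
def state():
    s=r.read_state(); Rt=R.from_quat(s["eef_rot"]); o,M=tray(); A=np.eye(3);A[:2,:2]=M
    print("t %.2f"%s["time"],"T",toT(s["ee_pos"]).round(4),"z %.4f"%s["ee_pos"][2],"F_T",(A.T@s["ft_force"]).round(1),"w %.3f"%s["width"],"q",s["joint_positions"].round(2))
    return s,Rt,A
def rows(Tx,Ty,z,psi=None):  # rows-units to reach tray (x,y), z, with jaw axis turned psi from tray y
    s,Rt,A=state(); d=np.r_[toW([Tx,Ty]),z]-s["ee_pos"]; sh=Rt.inv().apply(d)/.25
    rv=np.zeros(3)
    if psi is not None:
        y=A@[-np.sin(psi),np.cos(psi),0]; y*= np.sign(y@Rt.as_matrix()[:,1]) or 1; x=np.array([0,0,-1.]); G=R.from_matrix(np.c_[x,y,np.cross(x,y)])
        rv=(Rt.inv()*G).as_rotvec()/1.5
    print("rows",sh.round(4),rv.round(4))
E
python3 - <<'E'
from h import *
from scipy.optimize import least_squares
C=cal("top"); px=np.array([[92,188],[55,458],[645,532],[680,265]])/6-.5+.5/6+[190,200]
W=np.array([ray("top",*p,.008,C)[:2] for p in px]); L=np.array([[-.146,.066],[-.146,-.066],[.146,-.066],[.146,.066]])
f=lambda q:(L@np.array([[np.cos(q[2]),-np.sin(q[2])],[np.sin(q[2]),np.cos(q[2])]]).T+q[:2]-W).ravel()
s=least_squares(f,[.5,.13,-1.6]); print(s.x,(s.fun.reshape(-1,2)*1e3).round(1)); np.save("tray.npy",s.x)
tp=lambda a,b,z: toT(ray("top",a/6-.42+190,b/6-.42+200,z,C)).round(4)
print("stop top L/R edge",tp(622,385,.036)," post",tp(392,200,.044)," knob",tp(78,90,.060)," catch",tp(350,518,.04))
im=np.load("top0.npz")["im"]; 
z=.060; print("caps mean",toT(ray("top",256.4,260.3,z,C)))
print("row ends",tp(313,268,z),tp(290,435,z),tp(510,292,z),tp(490,460,z))
k=toT(ray("top",78/6-.42+190,90/6-.42+200,.06,C))-[-.004,.078]; print("r,a",np.hypot(*k),np.arctan2(-k[0],-k[1]))
rows(-.09,0,.15,0)
E
```

```text
[ 0.49587217  0.16578564 -1.7249747 ] [[-1.4 -1.2]
 [ 1.2 -0.9]
 [ 0.3  0.4]
 [-0.1  1.7]]
stop top L/R edge [0.1254 0.0033]  post [0.0033 0.0778]  knob [-0.1534  0.1102]  catch [ 0.0031 -0.0769]
caps mean [ 0.01851134 -0.00087051]
row ends [-0.0293  0.0394] [-0.0296 -0.0409] [0.0659 0.04  ] [ 0.0666 -0.0405]
r,a 0.1528361302829276 1.7832807487261018
t 0.10 T [-0.3608 -0.2934] z 0.2218 F_T [0.8 0.4 0.8] w 0.087 q [-1.16  0.33 -0.06  1.46  0.02  1.35 -0.09]
rows [ 0.2884 -0.7196  1.4252] [8.622e-01 6.000e-04 7.000e-04]
```

```bash
python3 -m pendant '0.15 -0.45 0.9 0.6 0 0;0.15 -0.45 0.9 0.6 0 0;0.15 -0.45 0.9 0.6 0 0;0.15 -0.45 0.9 0.6 0 0;0.15 -0.45 0.9 0.6 0 0;0.15 -0.45 0.9 0.6 0 0;0.15 -0.45 0.9 0.6 0 0;0.15 -0.45 0.9 0.6 0 0' 0.15; python3 -c "
from h import *
rows(-.085,0,.12,0)"
```

```text
time: 0.9
ee_pos: [0.4179, 0.3723, 0.1849]
eef_rot: [0.435, 0.558, -0.435, 0.557]
ft_force: [0.2, 0.8, -0.4]
width: 0.0505
t 0.90 T [-0.1921 -0.1087] z 0.1849 F_T [-0.8  0.1 -0.4] w 0.051 q [-0.95  0.21  0.16  1.7  -0.04  1.24 -0.53]
rows [0.2594 0.2344 0.5639] [ 2.661e-01 -2.000e-04  4.000e-04]
```

```bash
python3 -m pendant '0.26 0.234 0.564 0.266 0 0;0.26 0.234 0.564 0.266 0 0;0.26 0.234 0.564 0.266 0 0;0.26 0.234 0.564 0.266 0 0;0.26 0.234 0.564 0.266 0 0;0.26 0.234 0.564 0.266 0 0'; python3 -c "
from h import *
rows(-.085,0,.02,0)
for n in ('wrist','top'):
  c=cal(n); im,d=vision.camera(n); np.savez(n+'1.npz',im=im,d=d); cv2.imwrite('pics/'+n+'1.png',im)
print(c[1])"
```

```text
time: 1.5
ee_pos: [0.5082, 0.2503, 0.1201]
eef_rot: [0.537, 0.46, -0.537, 0.459]
ft_force: [-0.0, -0.0, -0.3]
width: 0.0502
t 1.50 T [-0.0854 -0.0008] z 0.1201 F_T [ 0.  -0.  -0.3] w 0.050 q [-0.79  0.29  0.3   1.76 -0.09  1.11 -0.62]
rows [0.4006 0.0036 0.0018] [-0.0005 -0.0005  0.0004]
[[-0.02664726 -0.99963636 -0.00413112]
 [-0.99408861  0.02693403 -0.10517793]
 [ 0.10525095  0.001304   -0.99444484]]
```

View pics/wrist1.png

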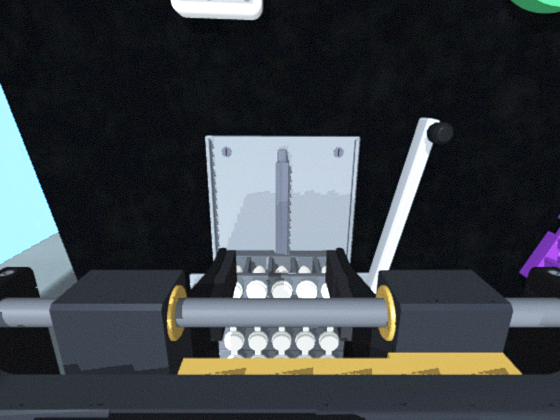

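The wrist view shows the rail at column 283, the tray's open-end corners at (207, 137) and (358, 137), and the fingers straddling the rail behind the row. The gate knob is at (440, 132). I'll check these against the tray frame.

```bash
python3 -c "
from h import *
c=cal('wrist')
for u,v,z in((283,160,.011),(283,235,.011),(207,137,.006),(358,137,.006),(440,128,.060)): print(toT(ray('wrist',u,v,z,c)).round(4))"
```

```text
[-0.1278  0.0006]
[-0.0597  0.0006]
[-0.1465 -0.0633]
[-0.1463  0.0637]
[-0.1569  0.1056]
```

```bash
python3 -m pendant '0.2 0.003 0 0 0 0;0.4 0.003 0 0 0 0;0.4 0.003 0 0 0 0;0.4 0.003 0 0 0 0'; python3 -c "
from h import *
rows(-.051,0,.02,0)"
```

```text
time: 2.0
ee_pos: [0.5094, 0.2492, 0.021]
eef_rot: [-0.538, -0.459, 0.538, -0.459]
ft_force: [1.0, 0.9, 0.3]
width: 0.0501
t 2.00 T [-0.0845  0.0005] z 0.0210 F_T [-1.   0.9  0.3] w 0.050 q [-0.77  0.41  0.28  1.83 -0.14  0.92 -0.58]
rows [ 0.0041 -0.0017  0.1339] [-0.0024  0.0001  0.0004]
```

```bash
python3 -m pendant '0 0 0.04 0 0 0;0 0 0.08 0 0 0;0 0 0.1 0 0 0;0 0 0.12 0 0 0;0 0 0.14 0 0 0;0 0 0.16 0 0 0;0 0 0.18 0 0 0;0 0 0.2 0 0 0'; python3 -c "
from h import *
rows(-.0045,0,.02,0)"
```

```text
time: 2.8
ee_pos: [0.5018, 0.1987, 0.0201]
eef_rot: [0.538, 0.459, -0.538, 0.458]
ft_force: [-0.1, 2.5, 2.0]
width: 0.0501
t 2.80 T [-0.0334  0.0008] z 0.0201 F_T [-2.5 -0.5  2. ] w 0.050 q [-0.72  0.36  0.3   1.91 -0.13  0.89 -0.51]
rows [ 0.0005 -0.0026  0.1157] [-0.0036 -0.0003 -0.0001]
```

```bash
python3 -m pendant '0 0 0.015 0 0 0;0 0 0.03 0 0 0;0 0 0.045 0 0 0;0 0 0.06 0 0 0;0 0 0.07 0 0 0;0 0 0.08 0 0 0;0 0 0.08 0 0 0'; python3 -c "
from h import *
rows(-.0045,0,.02,0)
n='top'
im,d=vision.camera(n); cv2.imwrite('pics/top2.png',cv2.resize(im[200:300,190:315],None,fx=6,fy=6,interpolation=cv2.INTER_CUBIC))"
```

```text
time: 3.5
ee_pos: [0.4985, 0.1783, 0.0199]
eef_rot: [-0.538, -0.458, 0.539, -0.458]
ft_force: [0.7, 0.4, 0.5]
width: 0.0498
t 3.50 T [-0.0128  0.0007] z 0.0199 F_T [-0.5  0.6  0.5] w 0.050 q [-0.7   0.34  0.31  1.93 -0.13  0.88 -0.48]
rows [-0.0003 -0.0024  0.0333] [-0.0042  0.0003  0.0002]
```

View pics/top2.png

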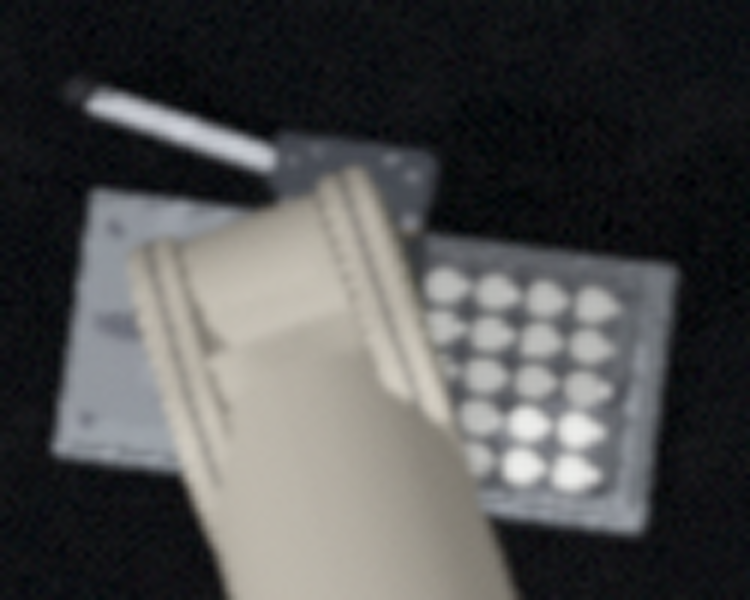

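The view shows the front caps at crop (593, 303) and (572, 473), so rack_1 is at x ≈ 0.105, about 8 mm short of home. The row is closed up.

```bash
python3 -m pendant '0 0 0.008 0 0 0;0 0 0.016 0 0 0;0 0 0.022 0 0 0;0 0 0.026 0 0 0;0 0 0.03 0 0 0;0 0 0.03 0 0 0'; python3 -c "
from h import *
rows(-.0045,0,.02,0)"; python3 -m pendant '0 0 0.003 0 0 0;0 0 0.006 0 0 0;0 0 0.006 0 0 0';python3 -c "
from h import *
rows(-.0045,0,.02,0)"
```

```text
time: 4.15
ee_pos: [0.4973, 0.1713, 0.02]
eef_rot: [-0.538, -0.458, 0.538, -0.458]
ft_force: [-0.5, 0.8, 0.4]
width: 0.0502
t 4.15 T [-0.0056  0.0006] z 0.0200 F_T [-0.7 -0.6  0.4] w 0.050 q [-0.69  0.34  0.31  1.94 -0.13  0.88 -0.47]
rows [ 0.     -0.0024  0.0045] [-0.004   0.0001  0.0001]
time: 4.45
ee_pos: [0.4972, 0.17, 0.0201]
eef_rot: [0.538, 0.458, -0.538, 0.458]
ft_force: [0.9, 0.3, -0.4]
width: 0.0499
t 4.45 T [-0.0044  0.0007] z 0.0201 F_T [-0.4  0.9 -0.4] w 0.050 q [-0.69  0.34  0.31  1.94 -0.13  0.88 -0.47]
rows [ 0.0003 -0.0026 -0.0005] [-0.0039 -0.      0.    ]
```

```bash
for i in 1 2 3; do :; done; python3 -m pendant '0 0 0.003 0 0 0;0 0 0.006 0 0 0';python3 -m pendant '0 0 0.003 0 0 0;0 0 0.006 0 0 0'; python3 -c "
from h import *
rows(-.0045,0,.02,0)"
```

```text
time: 4.65
ee_pos: [0.497, 0.1687, 0.0201]
eef_rot: [0.538, 0.459, -0.538, 0.458]
ft_force: [0.1, 1.0, -0.9]
width: 0.0498
time: 4.85
ee_pos: [0.4968, 0.1674, 0.0201]
eef_rot: [0.539, 0.459, -0.538, 0.458]
ft_force: [0.8, 4.6, -1.1]
width: 0.0503
t 4.85 T [-0.0017  0.0006] z 0.0201 F_T [-4.7  0.1 -1.1] w 0.050 q [-0.68  0.33  0.31  1.95 -0.13  0.88 -0.46]
rows [ 0.0004 -0.0025 -0.011 ] [-0.0038 -0.0004 -0.0001]
```

```bash
python3 -m pendant '0 0 0.002 0 0 0;0 0 0.004 0 0 0;0 0 0.004 0 0 0'; python3 -c "
from h import *
state()"; python3 -m pendant '0 0 0.002 0 0 0;0 0 0.004 0 0 0;0 0 0.004 0 0 0'; python3 -c "
from h import *
state()"
```

```text
time: 5.15
ee_pos: [0.4968, 0.1674, 0.0203]
eef_rot: [0.539, 0.459, -0.538, 0.458]
ft_force: [1.3, 7.0, -1.1]
width: 0.0496
t 5.15 T [-0.0018  0.0006] z 0.0203 F_T [-7.1  0.2 -1.1] w 0.050 q [-0.68  0.33  0.31  1.95 -0.13  0.88 -0.46]
time: 5.45
ee_pos: [0.4968, 0.1674, 0.0205]
eef_rot: [0.539, 0.459, -0.537, 0.458]
ft_force: [1.1, 9.9, -1.9]
width: 0.0499
t 5.45 T [-0.0017  0.0006] z 0.0205 F_T [-10.   -0.4  -1.9] w 0.050 q [-0.68  0.33  0.31  1.95 -0.13  0.88 -0.46]
```

The force climbs to 10 N with no further motion, so the row is hard against the stop. Backing off and lifting.

```bash
python3 -m pendant '0 0 -0.01 0 0 0;0 0 -0.03 0 0 0;0 0 -0.08 0 0 0;0 0 -0.2 0 0 0;-0.2 0 -0.24 0 0 0;-0.4 0 -0.24 0 0 0;-0.4 0 -0.24 0 0 0' ; python3 -c "
from h import *
a=1.78;P=np.array([-.004,.078])
rho=.11
print(P+rho*np.array([-np.sin(a),-np.cos(a)])+.045*np.array([-np.cos(a),np.sin(a)]))
rows(-.11,.15,.12,0)
for n in ('top',): im,d=vision.camera(n); cv2.imwrite('pics/top3.png',cv2.resize(im[200:300,190:315],None,fx=6,fy=6,interpolation=cv2.INTER_CUBIC))"
```

```text
time: 6.15
ee_pos: [0.5094, 0.227, 0.1265]
eef_rot: [0.542, 0.458, -0.535, 0.459]
ft_force: [1.3, -0.2, -0.2]
width: 0.0498
[-0.10225598  0.14486376]
t 6.15 T [-0.0625  0.004 ] z 0.1265 F_T [-0.   1.3 -0.2] w 0.050 q [-0.77  0.25  0.31  1.79 -0.09  1.1  -0.59]
rows [ 0.0317  0.583  -0.1928] [-0.0035 -0.0042 -0.005 ]
```

View pics/top3.png

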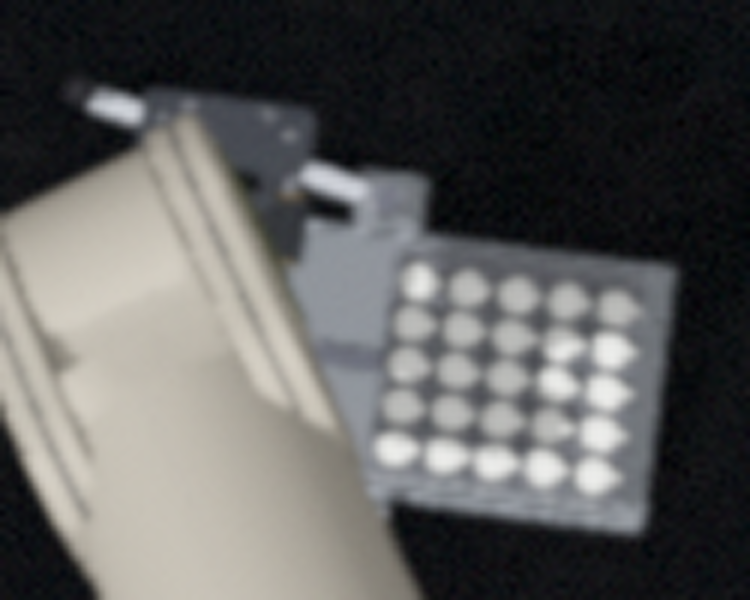

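The row is at home: front caps at crop (618, 308), evenly pitched, and the gate has not moved. Next I shut the fingers and go to the far side of the gate bar.

```bash
python3 -m pendant '0 0.583 -0.193 0 0 0;0 0.583 -0.193 0 0 0;0 0.583 -0.193 0 0 0;0 0.583 -0.193 0 0 0;0 0.583 -0.193 0 0 0;0 0.583 -0.193 0 0 0' -1; python3 -c "
from h import *
rows(-.11,.15,.024,0)"
```

```text
time: 6.8
ee_pos: [0.6565, 0.2488, 0.1193]
eef_rot: [-0.538, -0.459, 0.539, -0.458]
ft_force: [0.5, -0.1, 0.5]
width: 0.01
t 6.80 T [-0.1067  0.1459] z 0.1193 F_T [-0.   0.5  0.5] w 0.010 q [-0.65  0.58  0.33  1.37 -0.19  1.23 -0.47]
rows [ 0.3812  0.0168 -0.0134] [-0.0038  0.0004  0.001 ]
```

```bash
python3 -m pendant '0.2 0.017 -0.013 0 0 0;0.38 0.017 -0.013 0 0 0;0.38 0.017 -0.013 0 0 0;0.38 0.017 -0.013 0 0 0'; python3 -c "
from h import *
rows(-.11,.15,.024,0)
p0=toT(r.read_state()['ee_pos'])
for a in np.arange(1.8,-.01,-.1):
  u=np.array([-np.sin(a),-np.cos(a)]);n=np.array([-np.cos(a),np.sin(a)])
  p=np.array([-.004,.078])+.1*u+(.005+.0095*abs(n[0])+.015*abs(n[1]))*n
  print(round(a,2),p.round(4),'dy dz units',((p-p0)[::-1]/.25).round(3))"
```

```text
time: 7.2
ee_pos: [0.6616, 0.2515, 0.0263]
eef_rot: [-0.538, -0.459, 0.538, -0.458]
ft_force: [0.7, 0.9, 0.2]
width: 0.0004
t 7.20 T [-0.1102  0.1506] z 0.0263 F_T [-1.   0.5  0.2] w 0.000 q [-0.63  0.68  0.3   1.42 -0.22  1.07 -0.45]
rows [ 0.0094 -0.0023  0.0008] [-0.0037 -0.0001  0.0003]
1.8 [-0.0964  0.1219] dy dz units [-0.115  0.055]
1.7 [-0.1004  0.1118] dy dz units [-0.155  0.039]
1.6 [-0.1034  0.1012] dy dz units [-0.198  0.027]
1.5 [-0.1052  0.0915] dy dz units [-0.236  0.02 ]
1.4 [-0.1062  0.0821] dy dz units [-0.274  0.016]
1.3 [-0.1062  0.0724] dy dz units [-0.313  0.016]
1.2 [-0.1053  0.0627] dy dz units [-0.352  0.019]
1.1 [-0.1034  0.0529] dy dz units [-0.391  0.027]
1.0 [-0.1004  0.0431] dy dz units [-0.43   0.039]
0.9 [-0.0964  0.0336] dy dz units [-0.468  0.055]
0.8 [-0.0913  0.0244] dy dz units [-0.505  0.075]
0.7 [-0.0852  0.0156] dy dz units [-0.54  0.1 ]
0.6 [-0.0781  0.0075] dy dz units [-0.572  0.129]
0.5 [-0.07    0.0001] dy dz units [-0.602  0.161]
0.4 [-0.061  -0.0065] dy dz units [-0.628  0.197]
0.3 [-0.0512 -0.0121] dy dz units [-0.651  0.236]
0.2 [-0.0408 -0.0166] dy dz units [-0.669  0.277]
0.1 [-0.0299 -0.0199] dy dz units [-0.682  0.321]
-0.0 [-0.0185 -0.022 ] dy dz units [-0.69   0.367]
```

```bash
python3 -m pendant '0.008 -0.115 0.055 0 0 0;0.008 -0.155 0.039 0 0 0;0.008 -0.198 0.027 0 0 0;0.008 -0.236 0.02 0 0 0;0.008 -0.274 0.016 0 0 0;0.008 -0.313 0.016 0 0 0;0.008 -0.352 0.019 0 0 0;0.008 -0.391 0.027 0 0 0'; python3 -c "
from h import *
rows(-.11,.15,.024,0)"
```

```text
time: 8.0
ee_pos: [0.5639, 0.2603, 0.023]
eef_rot: [0.538, 0.458, -0.538, 0.458]
ft_force: [1.0, -0.8, -0.4]
width: 0.0002
t 8.00 T [-0.1038  0.0527] z 0.0230 F_T [ 0.6  1.1 -0.4] w 0.000 q [-0.74  0.51  0.3   1.69 -0.18  0.97 -0.54]
rows [-0.004   0.3889 -0.0268] [-0.0038  0.     -0.    ]
```

```bash
python3 -m pendant '0 -0.039 0.012 0 0 0;0 -0.077 0.028 0 0 0;0 -0.114 0.048 0 0 0;0 -0.149 0.073 0 0 0;0 -0.181 0.102 0 0 0;0 -0.211 0.134 0 0 0;0 -0.237 0.17 0 0 0;0 -0.237 0.17 0 0 0'; python3 -c "
from h import *
rows(-.0185,-.022,.024,0)
for n in ('top',): im,d=vision.camera(n); cv2.imwrite('pics/top4.png',cv2.resize(im[200:300,190:315],None,fx=6,fy=6,interpolation=cv2.INTER_CUBIC))"
```

```text
time: 8.8
ee_pos: [0.4984, 0.2262, 0.023]
eef_rot: [-0.538, -0.458, 0.539, -0.458]
ft_force: [0.8, -0.3, -0.6]
width: 0.0004
t 8.80 T [-0.0601 -0.0068] z 0.0230 F_T [ 0.2  0.9 -0.6] w 0.000 q [-0.78  0.37  0.31  1.89 -0.14  0.9  -0.56]
rows [-0.004  -0.0596  0.1668] [-0.0046  0.0004  0.0006]
```

View pics/top4.png

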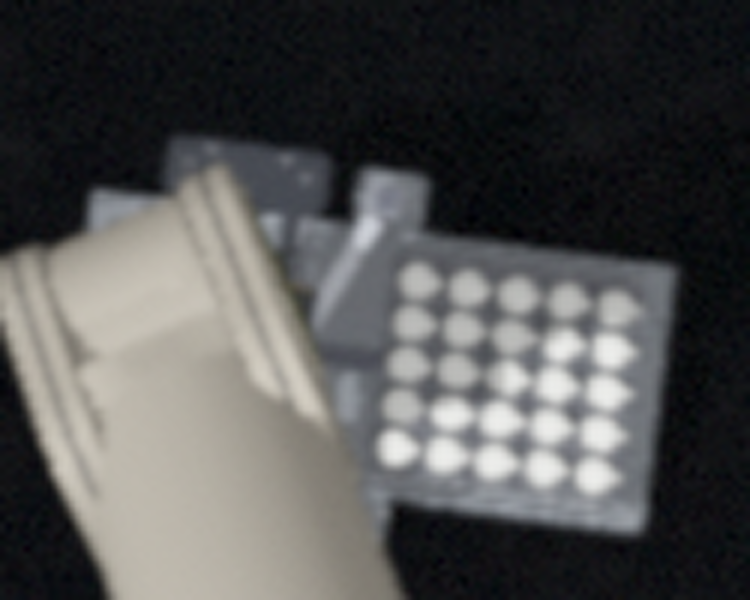

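The bar, from crop (385, 205) to (325, 325), is following at about 0.4 rad and the rack row is unchanged. Closing it slowly.

```bash
python3 -m pendant '0 -0.012 0.02 0 0 0;0 -0.023 0.039 0 0 0;0 -0.033 0.06 0 0 0;0 -0.041 0.08 0 0 0;0 -0.048 0.102 0 0 0;0 -0.054 0.124 0 0 0;0 -0.058 0.14 0 0 0;0 -0.06 0.153 0 0 0'; python3 -c "
from h import *
rows(-.0185,-.022,.024,0)"; python3 -m pendant '0 0 0.004 0 0 0;0 0 0.008 0 0 0;0 0 0.012 0 0 0'; python3 -c "
from h import *
state()"
```

```text
time: 9.65
ee_pos: [0.4784, 0.192, 0.0231]
eef_rot: [0.538, 0.458, -0.538, 0.458]
ft_force: [0.5, 1.7, 0.2]
width: 0.0004
t 9.65 T [-0.0232 -0.0213] z 0.0231 F_T [-1.8  0.3  0.2] w 0.000 q [-0.76  0.31  0.32  1.97 -0.13  0.88 -0.52]
rows [-0.0037 -0.0026  0.0187] [-0.004  -0.0001  0.    ]
time: 9.95
ee_pos: [0.4779, 0.1895, 0.023]
eef_rot: [-0.538, -0.459, 0.538, -0.458]
ft_force: [0.4, 0.4, 0.6]
width: 0.0002
t 9.95 T [-0.0207 -0.0214] z 0.0230 F_T [-0.5  0.4  0.6] w 0.000 q [-0.75  0.31  0.33  1.97 -0.13  0.88 -0.52]
```

```bash
python3 -m pendant '0 0 0.004 0 0 0;0 0 0.008 0 0 0;0 0 0.012 0 0 0;0 0 0.012 0 0 0'; python3 -c "
from h import *
state()"; python3 -m pendant '0 0 0.003 0 0 0;0 0 0.006 0 0 0;0 0 0.006 0 0 0'; python3 -c "
from h import *
state()"
```

```text
time: 10.35
ee_pos: [0.4775, 0.1862, 0.023]
eef_rot: [-0.538, -0.458, 0.538, -0.458]
ft_force: [-0.7, -0.0, -0.6]
width: 0.0005
t 10.35 T [-0.0174 -0.0212] z 0.0230 F_T [ 0.1 -0.7 -0.6] w 0.000 q [-0.75  0.31  0.33  1.98 -0.13  0.88 -0.52]
time: 10.65
ee_pos: [0.4773, 0.1848, 0.023]
eef_rot: [-0.538, -0.458, 0.538, -0.458]
ft_force: [0.4, 0.5, -0.5]
width: 0.0004
t 10.65 T [-0.0159 -0.0213] z 0.0230 F_T [-0.5  0.3 -0.5] w 0.000 q [-0.75  0.31  0.33  1.98 -0.13  0.88 -0.51]
```

```bash
python3 -m pendant '0 0 0.003 0 0 0;0 0 0.006 0 0 0;0 0 0.006 0 0 0'; python3 -c "
from h import *
state()"; python3 -m pendant '0 0 0.003 0 0 0;0 0 0.003 0 0 0'; python3 -c "
from h import *
state()"
```

```text
time: 10.95
ee_pos: [0.4773, 0.1846, 0.0232]
eef_rot: [0.539, 0.459, -0.538, 0.458]
ft_force: [1.2, 4.9, -4.3]
width: 0.0004
t 10.95 T [-0.0158 -0.0212] z 0.0232 F_T [-5.   0.4 -4.3] w 0.000 q [-0.75  0.3   0.33  1.98 -0.13  0.88 -0.51]
time: 11.15
ee_pos: [0.4773, 0.1846, 0.0232]
eef_rot: [0.539, 0.459, -0.537, 0.458]
ft_force: [2.2, 7.6, -6.2]
width: 0.0005
t 11.15 T [-0.0157 -0.0212] z 0.0232 F_T [-7.8  1.  -6.2] w 0.001 q [-0.75  0.3   0.33  1.98 -0.13  0.87 -0.51]
```

The gate stops hard at x = −0.0157, as predicted for shut (catch contact). Retreating, then checking.

```bash
python3 -m pendant '0 0 -0.008 0 0 0;0 0 -0.03 0 0 0;0 0 -0.1 0 0 0;0 0 -0.2 0 0 0;-0.2 0 -0.24 0 0 0;-0.4 0 -0.4 0 0 0;-0.6 0 -0.6 0 0 0;-0.6 0 -0.8 0 0 0'; python3 -m pendant '-0.1 0 -0.2 0 0 0;-0.1 0 -0.4 0 0 0;-0.1 0 -0.5 0 0 0;-0.1 0 -0.5 0 0 0;-0.1 0 -0.5 0 0 0'; python3 -c "
from h import *
state()
a,d=vision.camera('top'); np.savez('top5.npz',im=a); a=cv2.resize(a[200:300,190:315],None,fx=4,fy=4,interpolation=cv2.INTER_CUBIC)
b,d=vision.camera('scene'); b=cv2.resize(b[170:300,150:285],None,fx=400/130,fy=400/130,interpolation=cv2.INTER_CUBIC)
b=b[:,:300+0]; cv2.imwrite('pics/fin.png',np.hstack([a,b]))"
```

```text
time: 11.95
ee_pos: [0.5061, 0.3549, 0.1681]
eef_rot: [0.541, 0.458, -0.537, 0.458]
ft_force: [1.5, -0.3, 0.3]
width: 0.0004
time: 12.45
ee_pos: [0.5237, 0.4778, 0.1877]
eef_rot: [-0.538, -0.459, 0.538, -0.459]
ft_force: [-0.1, -0.4, -0.4]
width: 0.0006
t 12.45 T [-0.3126 -0.0205] z 0.1877 F_T [ 0.4 -0.  -0.4] w 0.001 q [-0.98  0.54  0.26  1.26 -0.14  1.35 -0.88]
```

View pics/fin.png

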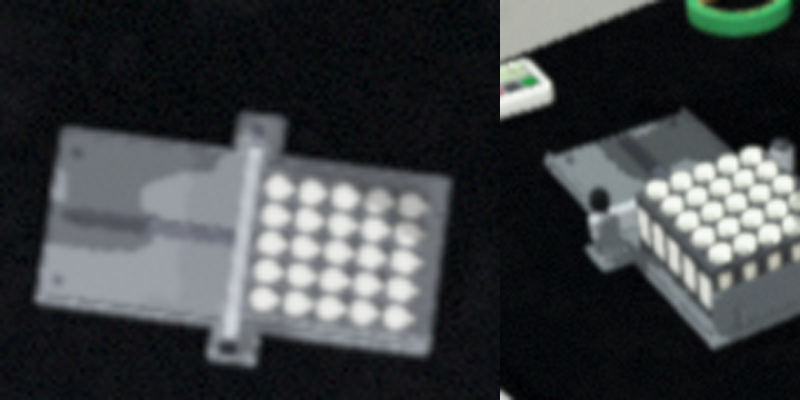

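The final view shows the bar straight across the tray from (257, 130) to the knob at (229, 347), behind an upright, closed-up row. A numeric check follows.

```bash
python3 -c "
from h import *
C=cal('top')
f=lambda u,v,z: toT(ray('top',u/4-.375+190,v/4-.375+200,z,C)).round(4)
k=f(229,347,.06); print('knob',k,'angle',np.arctan2(-(k[0]+.004),-(k[1]-.078)))
print('bar',f(254,165,.038),f(234,315,.038),'front caps',f(410,205,.06),f(396,317,.06),'rear',f(277,187,.06),f(262,299,.06))
a=np.load('top0.npz')['im'].astype(int);b=np.load('top5.npz')['im'].astype(int)
d=(abs(a-b).max(2)>60); d[200:300,190:315]=0; d=d[50:330,140:]; v,u=np.nonzero(d); print('other change px',len(u), (u.min()+140,u.max()+140,v.min()+50,v.max()+50) if len(u) else '')
"
```

```text
knob [ 0.0012 -0.0779] angle -0.03334235335976973
bar [0.0008 0.0544] [ 0.0007 -0.0554] front caps [0.1169 0.039 ] [ 0.1168 -0.0416] rear [0.0204 0.0396] [ 0.0201 -0.0411]
other change px 1075 (np.int64(140), np.int64(180), np.int64(214), np.int64(329))
```

```bash
python3 -c "
from bench import close_job
print(close_job())"
```

```text
the job is handed in; nothing more can be done
None
```

I pushed the five racks along the rail with two parted fingertips until the front rack was against the end stop. Then I swung the gate shut with closed fingers, backed off, and handed the job in at about 12.5 s of the 51 s.

**Last checks:**
- **Row home:** the push force rose to 10 N with no further motion. The last picture shows the row upright, closed up and square.
- **Gate shut:** it stopped hard at about 8 N. The two points I measured on the bar lie at the same tray x within 0.1 mm, so it is straight across the tray behind the last rack.
- **Fingers clear:** the arm touched nothing at the end.

**Did not agree exactly:**
- **Tray frame offset:** the front rack read x = 0.117 (nominal 0.113), the last rack 0.020 (nominal 0.017) and the bar 0.0007 (nominal −0.004). All are off the same way by 3 to 5 mm, which I take as a measuring bias since both contacts were hard.
- **Gate angle from the knob:** it read −0.03 rad, from taking the pivot at its nominal place, which that bias shifts.
- **Rest of the bench:** comparing first and last pictures showed changes only in columns 140–180, which I put down to the arm. The timer lies in that strip, so this comparison does not clear it. In the last scene crop it still stood on the bench, but I did not measure its position.

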